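# Check the closed height of a jar on the ratchet height gauge

## Task

The height gauge still stands latched down from the last check. Press its thumb lever so that the foot springs up, slide the wide jar under the foot until it is fully home in the V stop, then press the gauge's stem down gently until the foot rests on the lid with its own spring pushed in about halfway, and let go so that the ratchet holds the reading. Keep the jar upright and leave the other things on the bench where they are.

Things in the scene. Friction and masses are not known exactly. Their poses are not given: they have to be found in the camera images.
- gauge: The height gauge, bolted to the bench; origin and axes as seat. Two steel posts (16 mm thick, at x 78, y +-45 mm, 178 mm high) carry an arm 24 mm wide, z 150 to 178 mm, that reaches from them to x -13 mm over the seat. V stop: two steel walls 30 mm high, 60 mm long, at 45 degrees to x, open towards -x, apex at x 57 mm, ends at x 7, y +-55 mm.
- seat (a point): Point on the bench top straight below the gauge's stem and foot: where the jar's centre is when it is home in the V stop. Its x axis points into the V (the way the jar is pushed in), y to the left of that, z up. The jar slides on the bench top itself, there is no step.
- stem_top (a point): Centre of the top of the black round cap (28 mm across, 12 mm thick) on the gauge's square steel stem (12 mm), where it is pressed down. It is 297 mm above the bench when the stem is fully up. Pressing takes about 3 to 15 N.
- gauge_stem (a joint): How far the stem stands below its top position, m: 0 fully up, 0.085 fully down. A spring (2 to 8 N) pushes it up. A ratchet with 6 mm teeth (between 0.015 and 0.085) lets it go down but not up, so after it is let go it may rise by up to 6 mm to the next tooth. It starts latched at about 0.05 to 0.08.
- foot_pad: The gauge's foot: a steel disc 24 mm across, 8 mm thick, on a thin 8 mm rod below the stem; origin at the centre of its underside, z up. With the foot spring free its underside is 182 mm below the stem's top (115 mm above the bench when the stem is fully up).
- gauge_foot (a joint): How far the foot is pushed up into the stem against its own light spring, m: 0 free, 0.016 pushed fully in (rod no longer seen). About 1.5 N at 0, 7 N at 0.016; beyond that the foot is solid.
- lever_pad (a point): Centre of the top of the thumb lever's black pad (26 by 28 mm), 75 mm from the stem on the gauge's right (-y), 165 mm above the bench. Pressed down about 10 mm (2 to 5 N; stops at 19 mm) it swings the pawl out of the stem's teeth and the stem springs fully up by itself within a second; let go, the lever springs back and the pawl engages again.
- jar: The wide white jar with a flat lid, 80 mm across, 75 mm high in all (lid 74 mm across, 18 mm thick), about 0.3 kg; origin at the centre of its underside, z up. It stands on the open side (-x) of the V stop.
- small_bottle: Bystander: a small round bottle, 48 mm across and 100 mm high, to the right of the gauge; origin at the centre of its underside.
- spare_lid: Bystander: a loose lid, 74 mm across and 18 mm high, lying to the left of the gauge; origin at the centre of its underside.
- tape_roll: Bystander: a cardboard tape roll, 100 mm across and 48 mm high; origin at the centre of its underside.
- marker: Bystander: a black marker lying on the bench, 120 mm long and 16 mm thick.
Things that resemble listed ones, but are neither listed nor needed, are in the scene too. Leave any orange look-alike of the jar alone.

How it is judged:
On the way, in this order (a step that is already met when the one before it is completed fails the run):
1. the latch is released and the foot has sprung up (value of joint gauge_stem below 0.012 m), for 0.1 s.
2. the jar stands home in the V stop under the raised foot (horizontal distance between jar and seat below 0.006 m and angle between jar's own z axis and vertical below 0.05 rad and value of joint gauge_stem below 0.03 m), for 0.2 s.
At the end, for the whole second after the job is handed in: The jar stands upright and still within 6 mm of the seat, the foot rests on its lid with at least 0.8 N and its spring is pushed in between 1 and 14.5 mm (of 16), the stem held still by the ratchet (horizontal distance between jar and seat below 0.006 m and angle between jar's own z axis and vertical below 0.05 rad and height (world z) of jar below 0.005 m and value of joint gauge_foot between 0.001 and 0.0145 m and contact force between foot_pad and jar above 0.8 N and linear speed of jar below 0.01 m/s and velocity of joint gauge_stem between -0.005 and 0.005 m/s); the robot touches nothing.
It fails at once if the foot was pressed onto the jar with more than 20 N (contact force between foot_pad and jar above 20 N).
It fails at once if the jar tipped or was lifted off the bench (angle between jar's own z axis and vertical above 0.35 rad or height (world z) of jar above 0.03 m).
It fails at once if a bystander was pushed away (distance of any of small_bottle, spare_lid, tape_roll, marker from where it was at the start of the episode above 0.03 m).
It also fails if it takes over 58 s, if anything falls off the work surface, if the arm or the gripper's body presses on something with over 40 N, if the wrist force passes 120 N, or if a joint passes its speed limit or range.

## Robot

A 7-joint arm with a two-finger parallel gripper is mounted at the origin on the work surface. World frame = base frame: x ahead of the robot, y to its left, z up, the work surface at z = 0. Lengths are in m, angles in rad, forces in N, time in s.
With the tool pointing down it reaches from about 0.4 to 0.85 m from the base axis. Payload 4.5 kg.
Tool frame: the origin (TCP) lies at the very end of the fingers, on their centre line; the grasp point (between the pads) lies 19 mm behind it (r.grip_point_offset is the distance from the TCP to the grasp point, in m); z points along the fingers, y is the line along which they close (so a half turn about z gives the same grasp; the last joint's range is limited). The gripper opens to 88 mm and grips with 3 to 60 N. Pads are 18 mm wide; open, the fingers measure 123 mm over their backs; the gripper's body (75 mm by 187 mm) begins 45 mm behind the grasp point.
Start: joints at [-1.191, 0.689, -0.195, 1.565, 0.157, 0.902, -0.215], TCP at [0.212, 0.588, 0.239] pointing down, gripper open.
Joint ranges: [-3.01, 3.01], [-0.46, 2.08], [-1.47, 1.51], [0.13, 2.56], [-1, 4.14], [0.04, 2.09], [-2.66, 2.66]. Speed limits (rad/s): [2.57, 2.57, 3.14, 3.14, 3.14, 3.14, 3.14].

## Interface

Orientations are given as a unit quaternion [x, y, z, w].
In Python, from plant import r gives the robot as it stands.
- The arm moves only by the tool carry_out, never from a script. Its argument "rows" is a list of rows, each a list of 3 entries, a list of its own where there are three numbers: the shift along the tool's x, y, z in cm, then the turn, a rotation vector about the tool's x, y, z in degrees, then the closure, from 0 (fully open) to 1 (shut). A call has 1 to 12 rows; each row is the pose to reach, as a shift and turn from the pose commanded when the call began, along the tool's axes at that moment; what a row does not reach only later rows make up. A row lasts 1/10 s, in which the tool goes at most 50 mm and 8.59 degrees, less where a joint would pass 70% of its speed; a pose out of reach is approached as far as the arm can. A call with a gripper value outside its range is refused whole. The fingers move at their own pace and stop on an object; "newtons" is the grip in N (left out, the last holds). Time passes only in rows, so rows that repeat a pose let the fingers close. It gives the time, the measured TCP pose, the force, the opening and the grip force at its end, in the units of the state.
- r.get_state(): the state, without advancing time (a new reading comes with each control period).
- r.snapshot(name): name is "side" or "top" or "wrist"; returns a dict with "image" (400x640x3 uint8, red, green, blue), "fx", "fy", "cx", "cy" (pixels), "pose" (4x4, takes a point from camera to world coordinates). Camera axes: x right, y up, looking along -z (the intrinsics and any distortion apply to the point x, -y, -z); pixel columns grow to the right and rows downward; lengths in m; the calibration is good to about 2 mm. The wrist camera is an equidistant fisheye: a pixel r from the principal point sees the ray r / f radians off the axis. A picture is of the moment at which its call begins. There is no depth.
- r.finish_job(): hands the job in; it is judged then, once.
The state is a dict: "clock": time; "q": joint angles; "qd": joint speeds; "joint_torque": joint torques, N m; "tool_pos": TCP position; "eef_rot": TCP orientation; "contact_force": force on the tool from outside, world axes, zero at the start; "moment": the same for the moment, N m; "opening": opening from 0.0 (shut) to 1.0 (fully open); "finger_force": force on a finger pad.
Only numpy, scipy, OpenCV 4.12 (cv2) and the standard library are available. Lean on these libraries where they do the work, as an engineer would, in place of code of your own. Each camera call takes 0.05 s, during which the arm holds its last target. There are 200 camera calls.

## Working session

There is one attempt and no reset: what is moved stays moved. The work goes in short steps, Python scripts to look and compute and a tool call to move; the robot and the scene stay as the last step left them, time stands still between calls to the robot, and variables do not carry over. Pictures are saved under pics/ and viewed, at most 10 in all, crops included, and the job is handed in when it is done.

Besides the shell and the picture viewer there is one more tool, called as name(argument=value, ...) on one line, values as JSON. carry_out: Moves the arm, as the interface text tells. Its arguments: {"type":"object","properties":{"rows":{"type":"array"},"newtons":{"type":"number"}},"required":["rows"]}

```bash
mkdir -p pics
python3 - <<'E'
from plant import r
import cv2,pickle
d={}
for n in("top","side"):
    s=r.snapshot(n); d[n]=s; cv2.imwrite(f"pics/{n}0.png",s["image"][:,:,::-1]); print(n,s["fx"],s["fy"],s["cx"],s["cy"],s["pose"].round(3).tolist())
pickle.dump(d,open("s0.pkl","wb"))
st=r.get_state();print(st["clock"],st["tool_pos"],st["eef_rot"],st["opening"],st["contact_force"])
E
```

```text
top 413.0734231095507 413.0734231095507 313.60247134753854 198.59502068364384 [[0.026, 0.985, -0.17, 0.322], [-0.999, 0.021, -0.035, 0.078], [-0.031, 0.17, 0.985, 1.106], [0.0, 0.0, 0.0, 1.0]]
side 462.57983250342926 462.57983250342926 326.64375147364916 204.4681877603174 [[0.92, 0.285, -0.27, 0.176], [-0.392, 0.664, -0.636, -0.647], [-0.002, 0.691, 0.723, 1.03], [0.0, 0.0, 0.0, 1.0]]
0.1 [0.21169409 0.58745188 0.23799542] [ 1.72004518e-01  9.85095817e-01 -8.20006627e-04 -7.50260996e-05] 0.99744100139386 [-0.19260185 -0.89985876 -1.44592417]
```

View pics/top0.png

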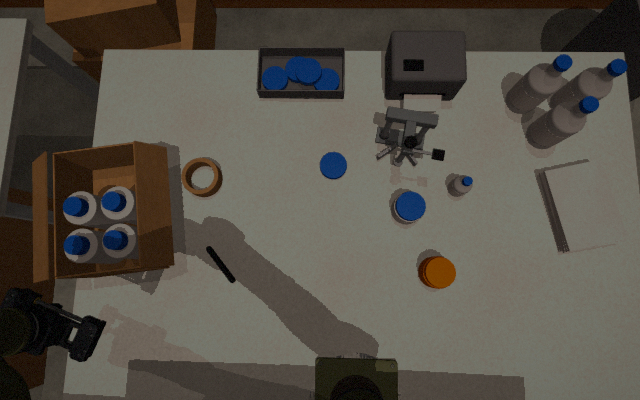

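View pics/side0.png

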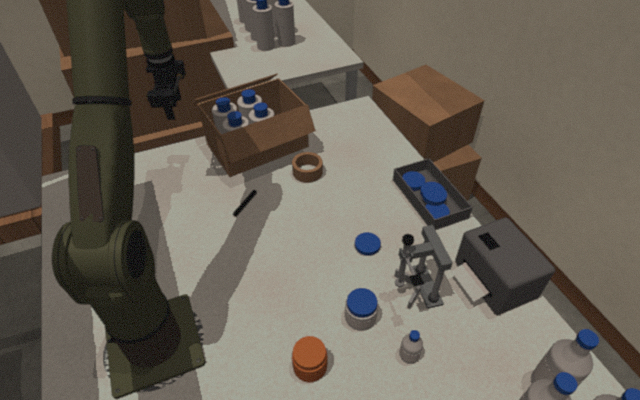

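Top view: the gauge is at about (410,140), with its cap near (410,142) and lever pad near (438,155). Candidates for the jar are the white jar with the blue lid (409,207), the orange look-alike (438,272), the spare lid (333,165) and the lids in the tray (300,72). I choose (409,207), the only one that is white and standing before the V. Next is a close crop to check it.

Run:
```python
import cv2,pickle,numpy as np
d=pickle.load(open("s0.pkl","rb"))
a=d["top"]["image"][95:225,365:485,::-1]; b=d["side"]["image"][220:370,330:450,::-1]
a=cv2.resize(a,None,fx=3.3,fy=3.3,interpolation=2); b=cv2.resize(b,None,fx=3.3,fy=3.3,interpolation=2)
h=max(a.shape[0],b.shape[0]); f=lambda i:np.pad(i,((0,h-i.shape[0]),(0,0),(0,0)))
cv2.imwrite("pics/c0.png",np.clip(np.hstack([f(a),f(b)])*1.5,0,255).astype(np.uint8))
```

```text
(no output)
```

View pics/c0.png

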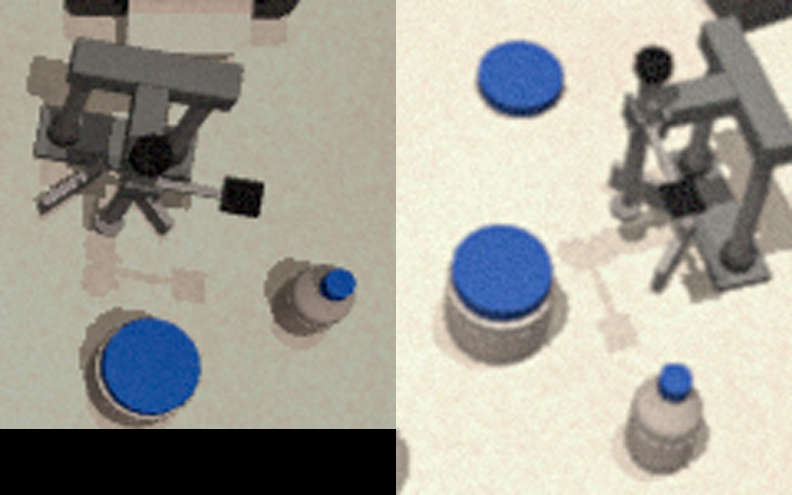

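The crop confirms the white jar with the blue lid (crop (152,366) top, (502,271) side). Also in the crop:
- **Cap:** (152,157) top, (654,66) side.
- **Lever pad:** (242,197) top, (681,198) side.
- **Foot:** (107,222) top, (628,212) side.
- **V wall ends:** (40,205) and (168,228) top.

```bash
cat > h.py <<'E'
import numpy as np
from scipy.optimize import least_squares
from scipy.spatial.transform import Rotation as R
def proj(s,p):
    c=np.linalg.inv(s["pose"])@np.r_[p,1]
    return np.array([s["cx"]+s["fx"]*c[0]/-c[2], s["cy"]+s["fy"]*c[1]/c[2]])
def ray(s,px,z):
    v=s["pose"][:3,:3]@np.array([(px[0]-s["cx"])/s["fx"],-(px[1]-s["cy"])/s["fy"],-1]); o=s["pose"][:3,3]
    return o+v*(z-o[2])/v[2]
T=lambda u,v:(365+u/3.3-.35,95+v/3.3-.35)
S=lambda u,v:(330+(u-396)/3.3-.35,220+v/3.3-.35)
E
python3 - <<'E'
from h import *; import pickle
d=pickle.load(open("s0.pkl","rb")); t,s=d["top"],d["side"]
def gp(x,l):return np.array([x[0]+np.cos(x[2])*l[0]-np.sin(x[2])*l[1],x[1]+np.sin(x[2])*l[0]+np.cos(x[2])*l[1],l[2]])
def res(x):
    e=x[3]
    o=[(t,T(152,157),(0,0,.293-e)),(s,S(654,66),(0,0,.292-e)),(t,T(242,197),(0,-.075,.164)),(s,S(681,198),(0,-.075,.163)),
       (t,T(158,63),(.078,0,.178)),(t,T(107,223),(0,0,.121-e)),(s,S(628,212),(0,0,.121-e)),(t,T(40,205),(.007,.055,.028)),(t,T(168,228),(.007,-.055,.028))]
    return np.concatenate([proj(c,gp(x,l))-p for c,p,l in o])
f=least_squares(res,[.55,-.15,0,.06],loss="soft_l1");print(f.x.round(4));print(res(f.x).reshape(-1,2).round(1))
x=f.x
for n,c,px,z in(("jar T",t,T(152,366),.075),("jar S",s,S(502,271),.075),("bottle cap T",t,T(340,283),.1),("bottle S",s,S(676,381),.1),("lid S",s,S(521,77),.018),("lid T",t,(333,165.5),.018),("orange",t,(438.5,272),.075)):
    p=ray(c,px,z); q=R.from_euler("z",-x[2]).as_matrix()@(p-np.r_[x[:2],0]);print(n,p.round(4),"gauge frame",q.round(4))
print("pad",gp(x,(0,-.075,.165)))
E
```

```text
[ 0.6079 -0.1033 -0.18    0.0817]
[[-0.7 -0. ]
 [ 0.4  0.6]
 [-0.1  0.1]
 [ 1.  -0.7]
 [ 0.2  1.4]
 [-0.  -0.2]
 [-0.1 -1. ]
 [-0.3 -0. ]
 [ 1.7  0.8]]
jar T [ 0.4864 -0.1303  0.075 ] gauge frame [-0.1147 -0.0484  0.075 ]
jar S [ 0.4828 -0.1341  0.075 ] gauge frame [-0.1176 -0.0527  0.075 ]
bottle cap T [ 0.548  -0.2654  0.1   ] gauge frame [-0.0298 -0.1702  0.1   ]
bottle S [ 0.5437 -0.2685  0.1   ] gauge frame [-0.0335 -0.174   0.1   ]
lid S [0.5995 0.0607 0.018 ] gauge frame [-0.0376  0.1599  0.018 ]
lid T [0.6008 0.0655 0.018 ] gauge frame [-0.0372  0.1649  0.018 ]
orange [ 0.324  -0.1953  0.075 ] gauge frame [-0.2628 -0.1413  0.075 ]
pad [ 0.59443373 -0.17708593  0.165     ]
```

```bash
cat >> h.py <<'E'
G=np.array([.6079,-.1033]); YAW=-.18
def target(l,rot):  # l in gauge frame, rot Rotation in gauge frame
    from plant import r
    g=R.from_euler("z",YAW); st=r.get_state(); c=R.from_quat(st["eef_rot"])
    p=g.apply(l)+np.r_[G,0]; best=None
    for half in(0,np.pi):
        rt=c.inv()*g*rot*R.from_euler("z",half)
        print("world",p.round(4),"shift cm",(c.inv().apply(p-st["tool_pos"])*100).round(2),"turn deg",np.degrees(rt.as_rotvec()).round(1), "t",round(st["clock"],2))
def down(yaw,tilt=0): # tool z down; tool x along yaw, tilted so z leans forward
    x=np.array([np.cos(yaw)*np.cos(tilt),np.sin(yaw)*np.cos(tilt),np.sin(tilt)]); z=np.array([np.cos(yaw)*np.sin(tilt),np.sin(yaw)*np.sin(tilt),-np.cos(tilt)])
    return R.from_matrix(np.c_[x,np.cross(z,x),z])
E
python3 -c "
from h import *
target([0,-.078,.28],down(np.pi/2))"
```

```text
world [ 0.5939 -0.18    0.28  ] shift cm [-61.97 -59.26  -4.09] turn deg [-0.1  0.1 80.5] t 0.1
world [ 0.5939 -0.18    0.28  ] shift cm [-61.97 -59.26  -4.09] turn deg [ -0.1  -0.1 -99.5] t 0.1
```

carry_out(rows=[[[-62,-59.3,-4.1],[0,0,80.5],1],[[-62,-59.3,-4.1],[0,0,80.5],1],[[-62,-59.3,-4.1],[0,0,80.5],1],[[-62,-59.3,-4.1],[0,0,80.5],1],[[-62,-59.3,-4.1],[0,0,80.5],1],[[-62,-59.3,-4.1],[0,0,80.5],1],[[-62,-59.3,-4.1],[0,0,80.5],1],[[-62,-59.3,-4.1],[0,0,80.5],1],[[-62,-59.3,-4.1],[0,0,80.5],1],[[-62,-59.3,-4.1],[0,0,80.5],1],[[-62,-59.3,-4.1],[0,0,80.5],1],[[-62,-59.3,-4.1],[0,0,80.5],1]])

```text
clock: 1.3
tool_pos: [0.4793, 0.0497, 0.2673]
eef_rot: [0.768, 0.641, -0.0, -0.0]
contact_force: [0.9, 1.1, 0.3]
opening: 0.002
finger_force: 0.0
```

```bash
python3 -c "
from h import *
target([0,-.078,.28],down(np.pi/2))"
```

```text
world [ 0.5939 -0.18    0.28  ] shift cm [-20.56  15.39  -1.28] turn deg [-0. -0.  0.] t 1.3
world [ 0.5939 -0.18    0.28  ] shift cm [-20.56  15.39  -1.28] turn deg [   0.   -0. -180.] t 1.3
```

carry_out(rows=[[[0,0,0],[0,0,0],1],[[0,0,0],[0,0,0],1],[[0,0,0],[0,0,0],1]])

```text
clock: 1.6
tool_pos: [0.4782, 0.0529, 0.267]
eef_rot: [0.767, 0.641, -0.0, -0.001]
contact_force: [-0.1, 0.4, -0.0]
opening: 0.006
finger_force: 0.0
```

```bash
python3 -c "
from h import *
target([0,-.078,.28],down(np.pi/2))"
```

```text
world [ 0.5939 -0.18    0.28  ] shift cm [-20.87  15.52  -1.33] turn deg [-0.1 -0.   0.1] t 1.6
world [ 0.5939 -0.18    0.28  ] shift cm [-20.87  15.52  -1.33] turn deg [ 1.000e-01 -1.000e-01 -1.799e+02] t 1.6
```

carry_out(rows=[[[-20.9,15.5,-1.3],[0,0,0],1],[[-20.9,15.5,-1.3],[0,0,0],1],[[-20.9,15.5,-1.3],[0,0,0],1],[[-20.9,15.5,-1.3],[0,0,0],1],[[-20.9,15.5,-1.3],[0,0,0],1],[[-20.9,15.5,-1.3],[0,0,0],1],[[-20.9,15.5,-1.3],[0,0,0],1],[[-20.9,15.5,-1.3],[0,0,0],1]])

```text
clock: 2.4
tool_pos: [0.5937, -0.1783, 0.2798]
eef_rot: [0.767, 0.642, 0.0, -0.002]
contact_force: [0.5, 0.1, 0.6]
opening: 0.005
finger_force: 0.0
```

Run:
```python
from h import *; import cv2
from plant import r
target([0,-.078,.175],down(np.pi/2))
t=r.snapshot("top");s=r.snapshot("side")
f=lambda i:cv2.resize(i[:,:,::-1],None,fx=3.3,fy=3.3,interpolation=2)
cv2.imwrite("pics/c1.png",np.clip(np.hstack([f(t["image"][75:225,365:485]),f(s["image"][200:350,330:450])])*1.5,0,255).astype(np.uint8))
```

```text
world [ 0.5939 -0.18    0.175 ] shift cm [-0.19  0.07 10.47] turn deg [-0.1 -0.1  0.2] t 2.4
world [ 0.5939 -0.18    0.175 ] shift cm [-0.19  0.07 10.47] turn deg [   0.2   -0.2 -179.8] t 2.4
```

View pics/c1.png

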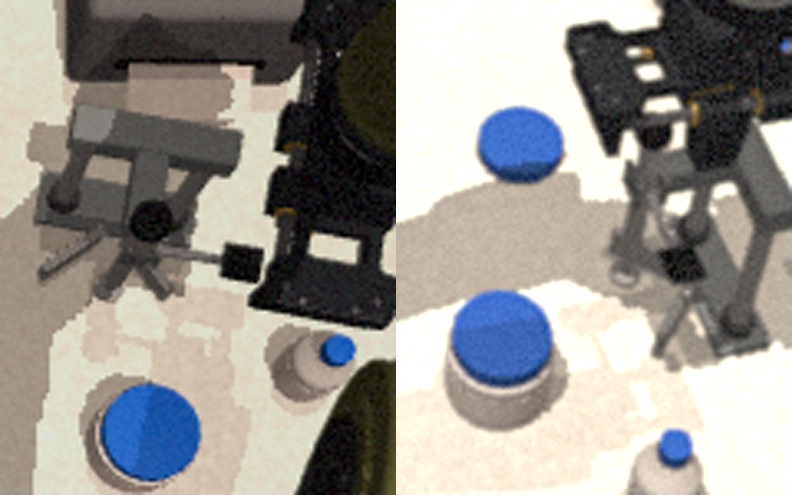

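The crop shows the fingers above the lever pad (about crop (242,262) top). The body's long side lies along the gauge's x, so it clears the stem. Pressing now.

carry_out(rows=[[[-0.1,0,5],[0,0,0],1],[[-0.1,0,9],[0,0,0],1],[[-0.1,0,11],[0,0,0],1],[[-0.1,0,12],[0,0,0],1],[[-0.1,0,12.8],[0,0,0],1],[[-0.1,0,12.9],[0,0,0],1],[[-0.1,0,12.9],[0,0,0],1],[[-0.1,0,12.9],[0,0,0],1],[[-0.1,0,12.9],[0,0,0],1],[[-0.1,0,12.9],[0,0,0],1],[[-0.1,0,12.9],[0,0,0],1],[[-0.1,0,12.9],[0,0,0],1]])

```text
clock: 3.7
tool_pos: [0.5943, -0.1829, 0.1516]
eef_rot: [0.768, 0.641, 0.0, 0.0]
contact_force: [0.3, 1.5, 2.9]
opening: -0.0
finger_force: 1.0
```

Run:
```python
from h import *; import cv2
from plant import r
t=r.snapshot("top");s=r.snapshot("side")
f=lambda i:cv2.resize(i[:,:,::-1],None,fx=3.3,fy=3.3,interpolation=2)
cv2.imwrite("pics/c2.png",np.clip(np.hstack([f(t["image"][75:225,365:485]),f(s["image"][200:350,330:450])])*1.5,0,255).astype(np.uint8))
```

```text
(no output)
```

View pics/c2.png

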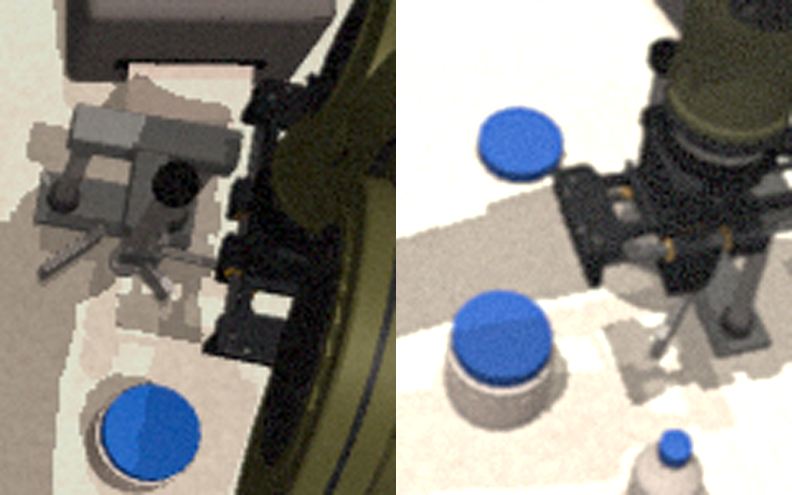

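The cap has risen (crop (152,220) to (175,183)), so the latch is released. Lifting off.

carry_out(rows=[[[0,0,-2],[0,0,0],1],[[0,0,-6],[0,0,0],1],[[0,0,-11],[0,0,0],0.8],[[0,0,-14],[0,0,0],0.5],[[0,0,-14],[0,0,0],0.32],[[0,0,-14],[0,0,0],0.32],[[0,0,-14],[0,0,0],0.32]])

```text
clock: 4.5
tool_pos: [0.5926, -0.1827, 0.2895]
eef_rot: [0.768, 0.641, -0.001, -0.001]
contact_force: [0.3, -0.0, -0.4]
opening: 0.437
finger_force: 0.0
```

Run:
```python
from h import *; import pickle
d=pickle.load(open("s0.pkl","rb"))
for e in(0,.006,.012,.03): print(e,proj(d["top"],[*G,.293-e]).round(1),proj(d["side"],[*G,.292-e]).round(1))
print("seen",T(175,183-66),S(663,55-66))
y=np.radians(23);j=np.array([-.116,-.05]);u=np.array([np.cos(y),np.sin(y)])
p=j-.05*u
target([*p,.2],down(y,np.radians(30)))
from plant import r; print(r.get_state()["q"], r.get_state()["opening"])
```

```text
0 [418. 130.] [413.  216.1]
0.006 [417.4 131. ] [412.7 218. ]
0.012 [416.7 131.9] [412.3 219.9]
0.03 [414.9 134.7] [411.2 225.3]
seen (417.680303030303, 130.10454545454544) (410.55909090909086, 216.31666666666666)
world [ 0.436  -0.1427  0.2   ] shift cm [  1.13 -16.08   9.01] turn deg [-17.7  26.6  65.3] t 4.5
world [ 0.436  -0.1427  0.2   ] shift cm [  1.13 -16.08   9.01] turn deg [ -29.6  -19.7 -110. ] t 4.5
[ 0.13975712  0.63204662  0.15359515  1.5247741  -0.10758977  0.99678551
  0.14279018] 0.4370131476604791
```

carry_out(rows=[[[0.3,-5,0],[0,0,0],0.32],[[0.7,-10,0],[0,0,0],0.32],[[1.1,-16,2],[-4,6,15],0.32],[[1.1,-16.1,4],[-17.7,26.6,65.3],0.32],[[1.1,-16.1,6],[-17.7,26.6,65.3],0.32],[[1.1,-16.1,9],[-17.7,26.6,65.3],0.32],[[1.1,-16.1,9],[-17.7,26.6,65.3],0.32],[[1.1,-16.1,9],[-17.7,26.6,65.3],0.32],[[1.1,-16.1,9],[-17.7,26.6,65.3],0.32],[[1.1,-16.1,9],[-17.7,26.6,65.3],0.32],[[1.1,-16.1,9],[-17.7,26.6,65.3],0.32],[[1.1,-16.1,9],[-17.7,26.6,65.3],0.32]])

```text
clock: 5.7
tool_pos: [0.4473, -0.1642, 0.2402]
eef_rot: [0.965, 0.112, 0.235, -0.045]
contact_force: [0.0, 0.4, -0.8]
opening: 0.676
finger_force: 0.0
```

carry_out(rows=[[[0,0,0],[0,0,0],0.32],[[0,0,0],[0,0,0],0.32]])

```text
clock: 5.9
tool_pos: [0.4479, -0.1628, 0.2399]
eef_rot: [0.964, 0.114, 0.234, -0.045]
contact_force: [-0.4, 0.3, -0.5]
opening: 0.679
finger_force: 0.0
```

Run:
```python
from h import *; import cv2
from plant import r
y=np.radians(23);j=np.array([-.116,-.05]);u=np.array([np.cos(y),np.sin(y)])
for z in(.2,.1,.03): target([*(j-.05*u),z],down(y,np.radians(30)))
print(r.get_state()["q"], r.get_state()["opening"])
t=r.snapshot("top");s=r.snapshot("side")
f=lambda i:cv2.resize(i[:,:,::-1],None,fx=2.4,fy=2.4,interpolation=2)
cv2.imwrite("pics/c3.png",np.clip(np.hstack([f(t["image"][100:300,335:495]),f(s["image"][200:400,270:430])])*1.5,0,255).astype(np.uint8))
```

```text
world [ 0.436  -0.1427  0.2   ] shift cm [-2.47 -2.1   3.29] turn deg [-2.3  2.5  0.2] t 5.9
world [ 0.436  -0.1427  0.2   ] shift cm [-2.47 -2.1   3.29] turn deg [  -3.9   -3.6 -179.8] t 5.9
world [ 0.436  -0.1427  0.1   ] shift cm [-7.09 -1.75 12.15] turn deg [-2.3  2.5  0.2] t 5.9
world [ 0.436  -0.1427  0.1   ] shift cm [-7.09 -1.75 12.15] turn deg [  -3.9   -3.6 -179.8] t 5.9
world [ 0.436  -0.1427  0.03  ] shift cm [-10.33  -1.51  18.36] turn deg [-2.3  2.5  0.2] t 5.9
world [ 0.436  -0.1427  0.03  ] shift cm [-10.33  -1.51  18.36] turn deg [  -3.9   -3.6 -179.8] t 5.9
[ 0.87488961  0.4970184  -0.58973625  2.31695422 -0.9995368   0.04323992
  0.05137838] 0.6793135112654596
```

View pics/c3.png

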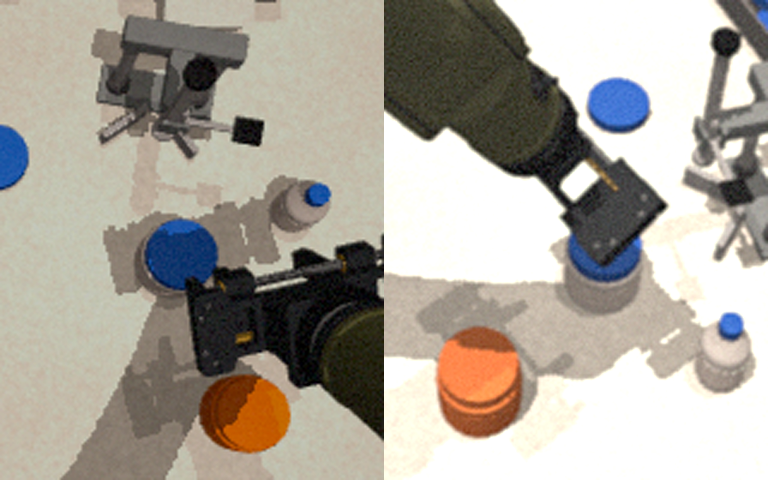

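The tilt at this short reach runs into the limits of joints 5 and 6. I'll go down vertically here and tilt later, further out. The crop shows the jar at (180,255), the orange jar at (245,412), and the raised cap at (200,73).

```bash
python3 -c "
from h import *
target([-.168,-.05,.2],down(0))"
```

```text
world [ 0.4337 -0.1224  0.2   ] shift cm [-2.31 -4.12  3.48] turn deg [ -7.7 -26.8  23.3] t 6.0
world [ 0.4337 -0.1224  0.2   ] shift cm [-2.31 -4.12  3.48] turn deg [  36.8  -10.6 -152.2] t 6.0
```

carry_out(rows=[[[-2.3,-4.1,3.5],[-7.7,-26.8,23.3],0.32],[[-2.3,-4.1,3.5],[-7.7,-26.8,23.3],0.32],[[-2.3,-4.1,3.5],[-7.7,-26.8,23.3],0.32],[[-2.3,-4.1,3.5],[-7.7,-26.8,23.3],0.32],[[-2.3,-4.1,3.5],[-7.7,-26.8,23.3],0.32],[[-2.3,-4.1,3.5],[-7.7,-26.8,23.3],0.32],[[-2.3,-4.1,3.5],[-7.7,-26.8,23.3],0.32],[[-2.3,-4.1,3.5],[-7.7,-26.8,23.3],0.32],[[-2.3,-4.1,3.5],[-7.7,-26.8,23.3],0.32],[[-2.3,-4.1,3.5],[-7.7,-26.8,23.3],0.32]])

```text
clock: 7.0
tool_pos: [0.4331, -0.1234, 0.2003]
eef_rot: [0.996, -0.091, 0.0, -0.001]
contact_force: [-0.7, -0.3, 0.3]
opening: 0.681
finger_force: 0.0
```

```bash
python3 -c "
from h import *
from plant import r
target([-.168,-.05,.03],down(0));print(r.get_state()['q'])"
```

```text
world [ 0.4337 -0.1224  0.03  ] shift cm [ 0.04 -0.08 17.03] turn deg [-0.1  0.  -0.1] t 7.0
world [ 0.4337 -0.1224  0.03  ] shift cm [ 0.04 -0.08 17.03] turn deg [0.000e+00 1.000e-01 1.799e+02] t 7.0
[-0.22280364  0.62781164  0.65153511  2.14059453 -0.69399013  0.59282873
 -0.8186917 ]
```

carry_out(rows=[[[0,0,4],[0,0,0],0.32],[[0,0,8],[0,0,0],0.32],[[0,0,12],[0,0,0],0.32],[[0,0,15],[0,0,0],0.32],[[0,0,17],[0,0,0],0.32],[[0,0,17],[0,0,0],0.32],[[0,0,17],[0,0,0],0.32]])

```text
clock: 7.7
tool_pos: [0.4337, -0.1244, 0.031]
eef_rot: [0.996, -0.092, 0.0, 0.0]
contact_force: [-0.7, -0.2, 0.0]
opening: 0.681
finger_force: 0.0
```

Run:
```python
from h import *; import cv2
from plant import r
for p,t in(([-.15,-.05,.03],0),([-.11,-.032,.03],0),([-.06,-.011,.03],25),([-.035,0,.03],25)): target(p,down(0,np.radians(t)))
print(r.get_state()["q"],r.get_state()["contact_force"])
t=r.snapshot("top");s=r.snapshot("side")
f=lambda i:cv2.resize(i[:,:,::-1],None,fx=2.4,fy=2.4,interpolation=2)
cv2.imwrite("pics/c4.png",np.clip(np.hstack([f(t["image"][100:300,335:495]),f(s["image"][200:400,270:430])])*1.5,0,255).astype(np.uint8))
```

```text
world [ 0.4514 -0.1256  0.03  ] shift cm [ 1.76 -0.2   0.1 ] turn deg [ 0.  -0.  -0.2] t 7.7
world [ 0.4514 -0.1256  0.03  ] shift cm [ 1.76 -0.2   0.1 ] turn deg [-1.000e-01 -0.000e+00  1.798e+02] t 7.7
world [ 0.4939 -0.1151  0.03  ] shift cm [ 5.75 -2.02  0.11] turn deg [ 0.  -0.  -0.2] t 7.7
world [ 0.4939 -0.1151  0.03  ] shift cm [ 5.75 -2.02  0.11] turn deg [-1.000e-01 -0.000e+00  1.798e+02] t 7.7
world [ 0.5469 -0.1034  0.03  ] shift cm [10.74 -4.14  0.11] turn deg [ 0.1 25.  -0.2] t 7.7
world [ 0.5469 -0.1034  0.03  ] shift cm [10.74 -4.14  0.11] turn deg [ 3.880e+01 -1.000e-01  1.755e+02] t 7.7
world [ 0.5735 -0.097   0.03  ] shift cm [13.24 -5.25  0.11] turn deg [ 0.1 25.  -0.2] t 7.7
world [ 0.5735 -0.097   0.03  ] shift cm [13.24 -5.25  0.11] turn deg [ 3.880e+01 -1.000e-01  1.755e+02] t 7.7
[ 0.14565707  0.89262796  0.05187269  2.22122288 -0.97023858  0.04877468
 -0.60678326] [-0.74870881 -0.24788058  0.04154166]
```

View pics/c4.png

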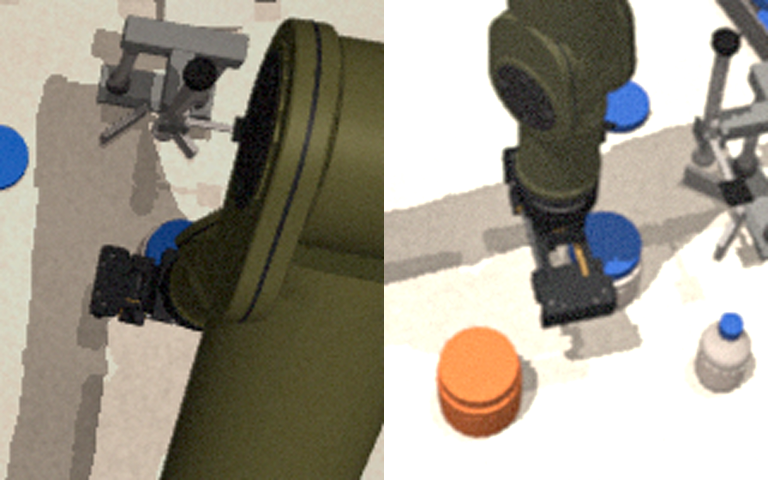

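The crop shows the fingers standing behind the jar (jar lid at (185,245)), clear of the orange jar. Starting the push.

carry_out(rows=[[[0.6,0,0],[0,0,0],0.32],[[1.2,-0.2,0],[0,0,0],0.32],[[1.8,-0.4,0],[0,0,0],0.32],[[2.4,-0.6,0],[0,0,0],0.32],[[3,-0.9,0],[0,0,0],0.32],[[3.6,-1.2,0],[0,0,0],0.32],[[4.2,-1.5,0],[0,2,0],0.32],[[4.8,-1.8,0],[0,4,0],0.32],[[5.4,-2.1,0],[0,6,0],0.32],[[6,-2.4,0],[0,8,0],0.32],[[6,-2.4,0],[0,8,0],0.32],[[6,-2.4,0],[0,8,0],0.32]])

```text
clock: 9.0
tool_pos: [0.5108, -0.1134, 0.0413]
eef_rot: [0.994, -0.09, 0.058, 0.005]
contact_force: [-0.5, -0.8, -0.2]
opening: 0.678
finger_force: 0.0
```

Run:
```python
from h import *; import cv2
from plant import r
for p,t in(([-.08,-.02,.03],20),([-.06,-.011,.03],25),([-.035,0,.03],25)): target(p,down(0,np.radians(t)))
st=r.get_state();print(st["q"],st["contact_force"], R.from_euler("z",-YAW).apply(st["tool_pos"]-np.r_[G,0]))
```

```text
world [ 0.5256 -0.1087  0.03  ] shift cm [ 1.23 -0.74  1.28] turn deg [ 0.  13.3 -0. ] t 9.0
world [ 0.5256 -0.1087  0.03  ] shift cm [ 1.23 -0.74  1.28] turn deg [ 20.8  -0.  178.7] t 9.0
world [ 0.5469 -0.1034  0.03  ] shift cm [ 3.22 -1.64  1.51] turn deg [ 0.  18.3 -0. ] t 9.0
world [ 0.5469 -0.1034  0.03  ] shift cm [ 3.22 -1.64  1.51] turn deg [ 28.6  -0.  177.7] t 9.0
world [ 0.5735 -0.097   0.03  ] shift cm [ 5.7  -2.74  1.8 ] turn deg [ 0.  18.3 -0. ] t 9.0
world [ 0.5735 -0.097   0.03  ] shift cm [ 5.7  -2.74  1.8 ] turn deg [ 28.6  -0.  177.7] t 9.0
[ 0.09309824  0.88178674  0.05544657  2.12037377 -0.99921645  0.04327425
 -0.62909471] [-0.46682306 -0.80343592 -0.2433272 ] [-0.09371324 -0.0273588   0.04127211]
```

Joints 5 and 6 allow only about 10° of forward tilt here. I'll narrow the finger opening so the tool stays further back. First I measure the jar by its lid colour.

```bash
cat >> h.py <<'E'
def lid():
    import cv2
    from plant import r
    s=r.snapshot("side"); m=cv2.inRange(cv2.cvtColor(s["image"],cv2.COLOR_RGB2HSV),(105,120,30),(125,255,255))
    n,_,st,c=cv2.connectedComponentsWithStats(m)
    for k in range(1,n):
        if st[k,4]>60 and 330<c[k][0]<460 and 230<c[k][1]<350:
            p=ray(s,st[k,:2]+st[k,2:4]/2,.068); print("blob",st[k],"gauge frame",R.from_euler("z",-YAW).apply(p-np.r_[G,0])[:2].round(4))
E
python3 - <<'E'
from h import *
lid()
E
```

```text
blob [376 277  22  25 308] gauge frame [-0.0465 -0.0291]
blob [410 331   9  10  77] gauge frame [-0.0242 -0.161 ]
```

carry_out(rows=[[[-1,0,0],[0,0,0],0.5],[[-2,0,0],[0,0,0],0.65],[[-2,0,0],[0,0,0],0.65],[[-2,0,0],[0,0,0],0.65],[[-2,0,0],[0,0,0],0.65]])

```text
clock: 9.55
tool_pos: [0.4967, -0.1113, 0.0445]
eef_rot: [0.995, -0.091, 0.05, 0.004]
contact_force: [-0.3, 0.0, 0.7]
opening: 0.353
finger_force: 0.0
```

Run:
```python
from h import *
from plant import r
lid()
for x in(-.11,-.046): target([x,-.03,.045],down(0,np.radians(7)))
st=r.get_state();print(st["q"],st["contact_force"],st["opening"], R.from_euler("z",-YAW).apply(st["tool_pos"]-np.r_[G,0]))
```

```text
blob [372 277  26  27 422] gauge frame [-0.0522 -0.0307]
blob [410 331   9  10  77] gauge frame [-0.0242 -0.161 ]
world [ 0.4943 -0.1131  0.045 ] shift cm [-0.19  0.22 -0.08] turn deg [-0.1  1.2 -0.1] t 9.6
world [ 0.4943 -0.1131  0.045 ] shift cm [-0.19  0.22 -0.08] turn deg [1.900e+00 1.000e-01 1.799e+02] t 9.6
world [ 0.5573 -0.1246  0.045 ] shift cm [6.17 0.22 0.57] turn deg [-0.1  1.2 -0.1] t 9.6
world [ 0.5573 -0.1246  0.045 ] shift cm [6.17 0.22 0.57] turn deg [1.900e+00 1.000e-01 1.799e+02] t 9.6
[ 0.0954494   0.87130257  0.05273174  2.14649347 -0.99958549  0.0432501
 -0.62761404] [ 0.27829114  0.34903986 -0.14779293] 0.3512124222259615 [-0.10798945 -0.02775224  0.04444253]
```

carry_out(rows=[[[-0.7,1.3,0],[0,0,-8],0.65],[[-0.7,2.6,0],[0,0,-16],0.65],[[-0.4,2.6,0],[0,0,-24],0.65],[[0.2,2.5,0],[0,0,-25],0.65],[[0.2,2.5,0],[0,0,-25],0.65],[[0.2,2.5,0],[0,0,-25],0.65]])

```text
clock: 10.2
tool_pos: [0.4944, -0.1357, 0.0446]
eef_rot: [0.991, 0.126, 0.048, 0.015]
contact_force: [-0.5, 0.4, -0.4]
opening: 0.345
finger_force: 0.0
```

```bash
cat >> h.py <<'E'
def stat():
    from plant import r
    st=r.get_state(); g=R.from_euler("z",-YAW); z=(g*R.from_quat(st["eef_rot"])).as_matrix()
    print("TCP gauge",g.apply(st["tool_pos"]-np.r_[G,0]).round(4),"yaw",np.degrees(np.arctan2(z[1,0],z[0,0])).round(1),"toolz",z[:,2].round(3),"F",g.apply(st["contact_force"]).round(1),"q",np.round(st["q"],2),round(st["clock"],2),round(st["opening"],2))
E
python3 - <<'E'
from h import *
lid();stat()
for p,y in(((-.072,-.035),25),((-.0605,-.0177),12),((-.0465,0),0)): target([*p,.04],down(np.radians(y),np.radians(8)))
E
```

```text
blob [376 277  22  20 260] gauge frame [-0.0443 -0.0222]
blob [410 331   9  10  77] gauge frame [-0.0242 -0.161 ]
TCP gauge [-0.1061 -0.0522  0.0446] yaw 25.0 toolz [ 0.101  0.002 -0.995] F [-1.8  0.   0. ] q [ 0.14  0.87  0.06  2.14 -0.99  0.06 -0.15] 10.25 0.35
world [ 0.5308 -0.1248  0.04  ] shift cm [ 3.76 -0.16  0.8 ] turn deg [2.4 2.7 0. ] t 10.25
world [ 0.5308 -0.1248  0.04  ] shift cm [ 3.76 -0.16  0.8 ] turn deg [  -4.3    3.7 -179.9] t 10.25
world [ 0.5452 -0.1099  0.04  ] shift cm [ 5.53 -1.24  0.92] turn deg [ 0.8  2.4 12.9] t 10.25
world [ 0.5452 -0.1099  0.04  ] shift cm [ 5.53 -1.24  0.92] turn deg [  -3.6    1.2 -167. ] t 10.25
world [ 0.5622 -0.095   0.04  ] shift cm [ 7.53 -2.27  1.07] turn deg [-0.6  2.2 24.9] t 10.25
world [ 0.5622 -0.095   0.04  ] shift cm [ 7.53 -2.27  1.07] turn deg [  -3.    -0.8 -155.1] t 10.25
```

carry_out(rows=[[[0.6,0,0.2],[0,0,0],0.65],[[1.2,0,0.3],[0,0,0],0.65],[[1.8,-0.1,0.4],[0,0,0],0.65],[[2.4,-0.1,0.5],[0,0,0],0.65],[[3,-0.1,0.6],[0,0,0],0.65],[[3.7,-0.2,0.7],[0,0.5,1],0.65],[[4.3,-0.5,0.7],[0,1,5],0.65],[[4.9,-0.9,0.8],[0,1.5,9],0.65],[[5.5,-1.2,0.9],[0,2,13],0.65],[[5.5,-1.2,0.9],[0,2,13],0.65],[[5.5,-1.2,0.9],[0,2,13],0.65]])

```text
clock: 11.35
tool_pos: [0.5456, -0.1107, 0.0403]
eef_rot: [0.998, 0.015, 0.067, 0.007]
contact_force: [-0.5, 0.2, -0.1]
opening: 0.349
finger_force: 0.0
```

Run:
```python
from h import *; import cv2
from plant import r
lid();stat()
for p,y in(((-.0525,-.008),5),((-.0465,0),0)): target([*p,.04],down(np.radians(y),np.radians(8)))
t=r.snapshot("top");s=r.snapshot("side")
f=lambda i:cv2.resize(i[:,:,::-1],None,fx=3.3,fy=3.3,interpolation=2)
cv2.imwrite("pics/c5.png",np.clip(np.hstack([f(t["image"][90:240,365:485]),f(s["image"][200:350,330:450])])*1.5,0,255).astype(np.uint8))
```

```text
blob [389 268  24  22 262] gauge frame [-0.003  -0.0074]
blob [410 331   9  10  77] gauge frame [-0.0242 -0.161 ]
TCP gauge [-0.0601 -0.0186  0.0403] yaw 12.1 toolz [ 0.134  0.012 -0.991] F [ 0.6 -0.6 -0.9] q [ 0.05  0.9   0.13  2.04 -0.99  0.12 -0.45] 11.4 0.35
world [ 0.5548 -0.1018  0.04  ] shift cm [ 0.95 -0.88  0.15] turn deg [-0.1  0.2  7. ] t 11.4
world [ 0.5548 -0.1018  0.04  ] shift cm [ 0.95 -0.88  0.15] turn deg [-4.00e-01 -1.00e-01 -1.73e+02] t 11.4
world [ 0.5622 -0.095   0.04  ] shift cm [ 1.7  -1.54  0.24] turn deg [-0.7  0.2 12. ] t 11.4
world [ 0.5622 -0.095   0.04  ] shift cm [ 1.7  -1.54  0.24] turn deg [  -0.3   -1.1 -168. ] t 11.4
```

View pics/c5.png

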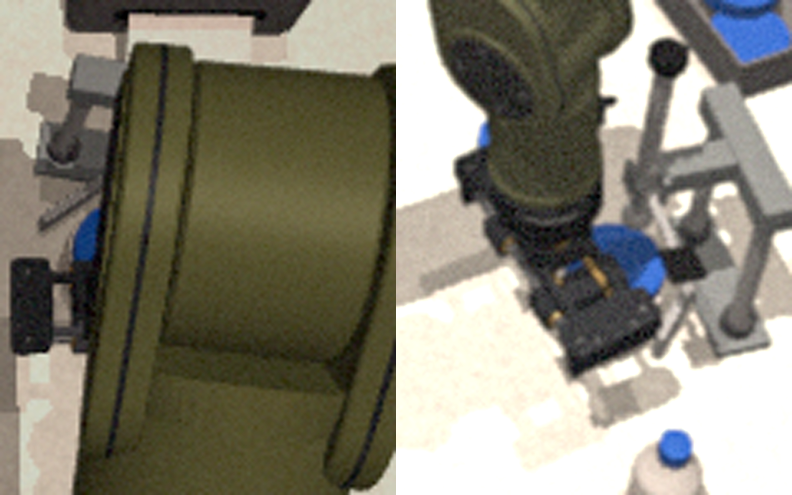

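The jar lid (side crop (630,255)) is moving in front of the V. The foot is up and the gripper clears the stem and lever. Finishing the push slowly.

carry_out(rows=[[[0.2,-0.4,0.1],[0,0.5,4],0.65],[[0.6,-0.8,0.1],[0,1,7],0.65],[[1.0,-1.2,0.2],[0,1.5,10],0.65],[[1.3,-1.4,0.2],[0,2,12],0.65],[[1.5,-1.5,0.2],[0,2,12],0.65],[[1.7,-1.5,0.2],[0,2,12],0.65],[[1.7,-1.5,0.2],[0,2,12],0.65]])

```text
clock: 12.2
tool_pos: [0.5613, -0.0952, 0.0402]
eef_rot: [0.992, -0.09, 0.084, -0.0]
contact_force: [-1.2, 0.4, -1.1]
opening: 0.35
finger_force: 0.7
```

```bash
python3 -c "
from h import *
lid();stat()"
```

```text
blob [390 265  23  25 285] gauge frame [-0.0003 -0.0035]
blob [410 331   9  10  77] gauge frame [-0.0242 -0.161 ]
TCP gauge [-0.0472 -0.0004  0.0402] yaw -0.1 toolz [ 0.167  0.016 -0.986] F [-2.   0.2 -0.7] q [ 0.04  0.9   0.08  2.03 -0.99  0.07 -0.68] 12.25 0.35
```

carry_out(rows=[[[0.15,0,0],[0,0,0],0.65],[[0.3,0,0.05],[0,0,0],0.65],[[0.3,0,0.05],[0,0,0],0.65]])

```text
clock: 12.55
tool_pos: [0.5624, -0.0946, 0.0397]
eef_rot: [0.993, -0.09, 0.082, -0.002]
contact_force: [-5.7, 3.0, 0.3]
opening: 0.349
finger_force: 2.5
```

```bash
python3 -c "
from h import *
lid();stat()"
```

```text
blob [391 265  23  25 277] gauge frame [ 0.0021 -0.004 ]
blob [410 331   9  10  77] gauge frame [-0.0242 -0.161 ]
TCP gauge [-0.0464  0.0004  0.0397] yaw -0.1 toolz [ 0.163  0.018 -0.986] F [-6.1  0.   1. ] q [ 0.04  0.9   0.09  2.03 -0.99  0.08 -0.69] 12.6 0.35
```

carry_out(rows=[[[0.2,0,0.05],[0,0,0],0.65],[[0.4,0,0.05],[0,0,0],0.65],[[0.4,0,0.05],[0,0,0],0.65],[[0.4,0,0.05],[0,0,0],0.65]])

```text
clock: 13.0
tool_pos: [0.563, -0.0941, 0.0393]
eef_rot: [0.993, -0.09, 0.08, -0.003]
contact_force: [-11.4, 3.5, 5.0]
opening: 0.348
finger_force: 5.4
```

```bash
python3 -c "
from h import *
lid();stat()"
```

```text
blob [391 265  23  25 268] gauge frame [ 0.0021 -0.004 ]
blob [410 331   9  10  77] gauge frame [-0.0242 -0.161 ]
TCP gauge [-0.0458  0.001   0.0394] yaw -0.1 toolz [ 0.157  0.02  -0.987] F [-11.4   0.8   5.4] q [ 0.03  0.91  0.1   2.02 -0.99  0.1  -0.69] 13.05 0.35
```

Firmly blocked at 11 N with no further motion, so the jar is home. Backing straight out, then up.

carry_out(rows=[[[-1,0,-0.2],[0,0,0],0.65],[[-3,0,-0.5],[0,0,0],0.65],[[-6,0,-1],[0,0,0],0.65],[[-8.5,0,-2.5],[0,-5,0],0.8],[[-8.5,0,-7],[0,-9,0],1],[[-8.5,0,-12],[0,-9,0],1],[[-8.5,0,-17],[0,-9,0],1],[[-8,0,-22],[0,-9,0],1],[[-7,0,-27],[0,-9,0],1],[[-6,0,-30],[0,-9,0],1],[[-6,0,-30],[0,-9,0],1],[[-6,0,-30],[0,-9,0],1]])

```text
clock: 14.25
tool_pos: [0.4613, -0.0817, 0.3275]
eef_rot: [0.996, -0.089, 0.009, -0.008]
contact_force: [-0.5, 0.2, -0.4]
opening: 0.006
finger_force: 0.0
```

Run:
```python
from h import *; import cv2
from plant import r
lid();stat()
target([0,0,.325],down(0)); target([0,0,.325],down(np.pi/2))
t=r.snapshot("top");s=r.snapshot("side")
f=lambda i:cv2.resize(i[:,:,::-1],None,fx=3.3,fy=3.3,interpolation=2)
cv2.imwrite("pics/c6.png",np.clip(np.hstack([f(t["image"][90:240,365:485]),f(s["image"][200:350,330:450])])*1.5,0,255).astype(np.uint8))
```

```text
blob [356 233  24  22 430] gauge frame [-0.0517  0.1181]
blob [386 265  27  26 501] gauge frame [-0.0057 -0.0038]
blob [410 331   9  10  77] gauge frame [-0.0242 -0.161 ]
TCP gauge [-0.1493 -0.0047  0.3261] yaw 0.1 toolz [ 0.012  0.017 -1.   ] F [-0.2 -0.7 -0.9] q [-0.48  0.48  0.88  1.94 -0.49  0.93 -1.1 ] 14.3 0.0
world [ 0.6079 -0.1033  0.325 ] shift cm [14.93 -0.45  0.3 ] turn deg [-1.  -0.7  0.1] t 14.3
world [ 0.6079 -0.1033  0.325 ] shift cm [14.93 -0.45  0.3 ] turn deg [   1.1   -1.5 -179.9] t 14.3
world [ 0.6079 -0.1033  0.325 ] shift cm [14.93 -0.45  0.3 ] turn deg [ -0.2  -1.3 -89.9] t 14.3
world [ 0.6079 -0.1033  0.325 ] shift cm [14.93 -0.45  0.3 ] turn deg [-1.3  0.2 90.1] t 14.3
```

View pics/c6.png

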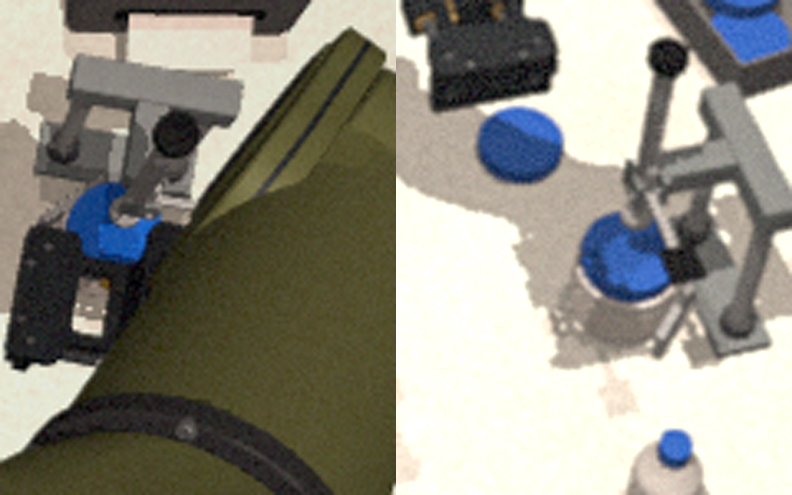

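The crop shows the jar under the raised foot between the V walls, with its lid's left edge at side crop x≈580. I'll compare that with the predicted lid outline at the seat.

Run:
```python
from h import *; import pickle
d=pickle.load(open("s0.pkl","rb"));s=d["side"]
a=np.linspace(0,6.28,73)
for dx,dy in((0,0),(-.005,0),(0,-.005),(0,.005)):
    c=R.from_euler("z",YAW).apply([dx,dy,0])+np.r_[G,0]
    P=np.array([proj(s,c+[.037*np.cos(t),.037*np.sin(t),z]) for t in a for z in(.058,.075)])
    print((dx,dy),"left",P[:,0].min().round(1),"bottom",P[:,1].max().round(1),"top",P[:,1].min().round(1))
```

```text
(0, 0) left 386.0 bottom 291.2 top 262.7
(-0.005, 0) left 384.1 bottom 291.6 top 263.1
(0, -0.005) left 386.6 bottom 292.9 top 264.3
(0, 0.005) left 385.4 bottom 289.5 top 261.2
```

carry_out(rows=[[[5,-0.2,0],[-1,-0.7,0],1],[[10,-0.4,0],[-1,-0.7,0],1],[[14.9,-0.5,0.3],[-1,-0.7,0],1],[[14.9,-0.5,0.3],[-1,-0.7,0],1],[[14.9,-0.5,0.3],[-1,-0.7,0],1],[[14.9,-0.5,0.3],[-1,-0.7,0],1]])

```text
clock: 15.0
tool_pos: [0.6058, -0.1035, 0.3238]
eef_rot: [0.996, -0.091, -0.002, 0.0]
contact_force: [0.2, 0.2, 0.8]
opening: 0.006
finger_force: 0.0
```

```bash
python3 -c "
from h import *
stat()
target([0,0,.247],down(0))"
```

```text
TCP gauge [-0.002  -0.0006  0.3238] yaw -0.1 toolz [-0.004 -0.001 -1.   ] F [0.1 0.2 0.8] q [-0.32  0.71  0.82  1.51 -0.54  1.17 -1.15] 15.0 0.01
world [ 0.6079 -0.1033  0.247 ] shift cm [ 0.23 -0.07  7.68] turn deg [ 0.1  0.2 -0.1] t 15.0
world [ 0.6079 -0.1033  0.247 ] shift cm [ 0.23 -0.07  7.68] turn deg [ 3.000e-01 -1.000e-01  1.799e+02] t 15.0
```

The outline matches the seat within about 1–2 mm. Pressing the stem.

carry_out(rows=[[[0.2,0,1],[0,0,0],1],[[0.2,0,2],[0,0,0],1],[[0.2,0,3],[0,0,0],1],[[0.2,0,4],[0,0,0],1],[[0.2,0,5],[0,0,0],1],[[0.2,0,5.7],[0,0,0],1],[[0.2,0,6.2],[0,0,0],1],[[0.2,0,6.2],[0,0,0],1],[[0.2,0,6.2],[0,0,0],1]])

```text
clock: 15.9
tool_pos: [0.6099, -0.1033, 0.2631]
eef_rot: [0.996, -0.09, 0.0, 0.0]
contact_force: [0.4, 1.3, 6.1]
opening: 0.007
finger_force: 2.2
```

```bash
python3 -c "
from h import *
stat()
target([0,0,.247],down(0))"
```

```text
TCP gauge [0.002  0.0003 0.2631] yaw 0.0 toolz [ 0.001 -0.001 -1.   ] F [0.1 1.3 6.1] q [-0.3   0.77  0.78  1.59 -0.6   1.04 -1.1 ] 15.9 0.01
world [ 0.6079 -0.1033  0.247 ] shift cm [-0.2   0.03  1.61] turn deg [ 0. -0.  0.] t 15.9
world [ 0.6079 -0.1033  0.247 ] shift cm [-0.2   0.03  1.61] turn deg [ 1.0e-01  1.0e-01 -1.8e+02] t 15.9
```

carry_out(rows=[[[-0.1,0,0.4],[0,0,0],1],[[-0.1,0,0.8],[0,0,0],1],[[-0.1,0,0.9],[0,0,0],1],[[-0.1,0,0.9],[0,0,0],1]])

```text
clock: 16.3
tool_pos: [0.6099, -0.1033, 0.2553]
eef_rot: [0.996, -0.089, 0.002, 0.0]
contact_force: [0.5, 2.6, 9.8]
opening: 0.001
finger_force: 5.1
```

carry_out(rows=[[[0,0,0.4],[0,0,0],1],[[0,0,0.7],[0,0,0],1],[[0,0,0.7],[0,0,0],1],[[0,0,0.7],[0,0,0],1]])

```text
clock: 16.7
tool_pos: [0.6099, -0.1033, 0.2486]
eef_rot: [0.996, -0.089, 0.002, 0.0]
contact_force: [-0.6, 2.4, 11.9]
opening: 0.005
finger_force: 5.8
```

carry_out(rows=[[[0,0,0.2],[0,0,0],1],[[0,0,0.2],[0,0,0],1],[[0,0,0.2],[0,0,0],1]])

```text
clock: 17.0
tool_pos: [0.6099, -0.1034, 0.246]
eef_rot: [0.996, -0.089, 0.002, 0.001]
contact_force: [1.1, 1.9, 7.4]
opening: 0.005
finger_force: 4.1
```

carry_out(rows=[[[0,0,-0.3],[0,0,0],1],[[0,0,-0.7],[0,0,0],1],[[0,0,-1.3],[0,0,0],1],[[0,0,-3],[0,0,0],1],[[0,0,-7],[0,0,0],1],[[-5,0,-8],[0,0,0],1],[[-10,0,-8],[0,0,0],1],[[-15,0,-8],[0,0,0],1],[[-17,0,-8],[0,0,0],1],[[-17,0,-8],[0,0,0],1],[[-17,0,-8],[0,0,0],1]])

```text
clock: 18.1
tool_pos: [0.4421, -0.0729, 0.3255]
eef_rot: [0.996, -0.089, 0.0, 0.001]
contact_force: [-0.2, 0.1, 0.8]
opening: 0.008
finger_force: 0.0
```

Run:
```python
from h import *; import cv2
from plant import r
lid();stat()
t=r.snapshot("top");s=r.snapshot("side")
for e in(.039,.045,.051): print(e,proj(t,[*G,.293-e]).round(1),proj(s,[*G,.292-e]).round(1))
f=lambda i,k:cv2.resize(i[:,:,::-1],None,fx=k,fy=k,interpolation=2)
cv2.imwrite("pics/c7.png",np.clip(np.hstack([f(t["image"][100:200,375:455],5),f(s["image"][210:310,370:450],5)])*1.5,0,255).astype(np.uint8))
```

```text
blob [355 233  25  22 433] gauge frame [-0.053   0.1184]
blob [386 265  28  26 423] gauge frame [-0.0045 -0.004 ]
blob [410 331   9  10  77] gauge frame [-0.0242 -0.161 ]
TCP gauge [-1.679e-01  1.000e-04  3.254e-01] yaw 0.1 toolz [ 0.001 -0.002 -1.   ] F [ 0.5 -0.3 -1.3] q [-0.53  0.47  0.92  1.98 -0.46  0.92 -1.13] 18.15 0.0
0.039 [414.  136.1] [410.7 228. ]
0.045 [413.4 137. ] [410.4 229.8]
0.051 [412.9 137.9] [410.  231.5]
```

View pics/c7.png

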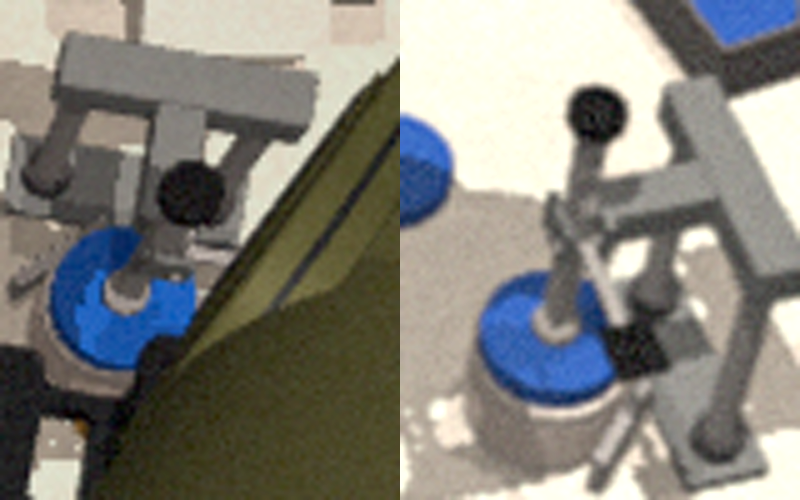

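Final crop: the cap at top (190,193) and side (597,114) gives a stem of about 51 mm. The foot rests on the lid with about 11 mm of its 16 mm spring pushed in. The jar is home and the arm is clear.

```bash
python3 -c "
from plant import r
print(r.finish_job())"
```

```text
the job is handed in; nothing more can be done
None
```

The job is handed in, with no verdict returned: the latch was released, the jar is home in the V stop, and the ratchet holds the stem at about 51 mm, with the foot's spring pushed in about 11 of 16 mm by my estimate (a little past the halfway you asked for, but inside the 14.5 mm limit).

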